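Pry the spring clip off the slicer spindle

ROBOT

A 7-joint arm with a two-finger parallel gripper is mounted at the origin on the work surface. World frame = base frame: x ahead of the robot, y to its left, z up, the work surface at z = 0. Lengths are in m, angles in rad, forces in N, time in s.
With the tool pointing down it reaches from about 0.425 to 0.925 m from the base axis. Payload 6.8 kg.
Tool frame: the origin (TCP) lies on the mounting face of the last link; the fingertips stand 173 mm ahead of it and the grasp point (between the pads) lies 155 mm ahead of it; y points along the fingers, x is the direction in which the jaws open and shut, and the axes are right-handed (so a half turn about y gives the same grasp; the last joint's range is limited). The gripper opens to 85 mm and grips with 20 to 120 N. Pads are 22 mm wide; open, the fingers measure 114 mm over their backs; the gripper's body (76 mm by 85 mm) begins 54 mm behind the grasp point. The pads swing forward as they close: fully open they stand 13 mm farther back than shut.
Start: joints at [1.24, 0.477, 0.022, 1.555, -0.011, 1.109, -0.083], TCP at [0.149, -0.658, 0.405] pointing down, gripper open.
Joint ranges: [-2.96, 2.96], [-0.34, 2.1], [-1.41, 1.46], [0.24, 2.44], [-1.37, 4.51], [0.17, 1.92], [-2.96, 2.96]. Speed limits (rad/s): [2.39, 2.39, 3.14, 3.14, 3.14, 3.14, 3.14].

INTERFACE

Orientations are given as a rotation vector (axis times angle).
In Python, from bench import r gives the robot as it stands.
- The arm moves only by the tool step_arm, never from a script. Its arguments are lists of equal length, an entry for each row: "xyz": the shift along the tool's x, y, z scaled (see below), a list of three; "rotation": the turn, a rotation vector about the tool's x, y, z scaled (see below), a list of three. A call has 1 to 20 rows; each row is the pose to reach, as a shift and turn from the pose measured when the call began, along the tool's axes at that moment; what a row does not reach only later rows make up. The controller multiplies each number of a shift by 30 cm and each number of a turn by 90 degrees. A row lasts 1/8 s, in which the tool goes at most 62.5 mm and 10.7 degrees, less where a joint would pass 70% of its speed; a pose out of reach is approached as far as the arm can. A call with a number of a shift or a turn outside -1 to 1 is refused whole. A call with a gripper value outside its range is refused whole. "grip" is the closure, from 0 (fully open) to 1 (shut), set as the call begins (left out, the last holds). The fingers move at their own pace and stop on an object; "force" is the grip in N (left out, the last holds). Time passes only in rows, so rows that repeat a pose let the fingers close. It gives the time, the measured TCP pose, the force and the opening at its end, in the units of the state.
- r.get_obs(): the state, without advancing time (a new reading comes with each control period).
- r.grab_frame(name): name is "scene" or "side" or "wrist"; returns a dict with "pixels" (420x560x3 uint8, red, green, blue), "fx", "fy", "cx", "cy" (pixels), "dist_coeffs" ([k1, k2, p1, p2, k3] as OpenCV has them; the pictures are not rectified), "position" and "attitude" of the camera in the world; the wrist camera has in their place "mount" (4x4, takes a point from camera to tool coordinates, whose origin is the TCP and whose axes are the tool frame's). Camera axes: x right, y down, z forward; pixel columns grow to the right and rows downward; lengths in m; the calibration is good to about 2 mm. A picture is of the moment at which its call begins: read the wrist's pose just before it. There is no depth.
- r.hand_in(): hands the job in, once; it reports no verdict.
The state is a dict: "clock": time; "joints": joint angles; "qvel": joint speeds; "tau": joint torques, N m; "tcp_pos": TCP position; "orientation": TCP orientation; "contact_force": force on the tool from outside, world axes, zero at the start; "moment": the same for the moment, N m; "grip_width": finger opening in m.
Only numpy, scipy, OpenCV 4.12 (cv2) and the standard library are available. Lean on these libraries where they do the work, as an engineer would, in place of code of your own. Each camera call takes 0.05 s, during which the arm holds its last target.

TASK

The slicing disc has to come off for washing: take the hooked pick, hook it into the eye of the spring clip that holds the disc on its spindle, and pull the clip out of its groove until it is quite clear of the spindle, leaving it lying flat on the disc. Touch the clip only with the pick, lean only lightly on clip and disc, leave the rest of the things on the table alone, and finally lay the hooked pick back down on the worktop.

Things in the scene. Friction and masses are not known exactly. Their poses are not given: they have to be found in the camera images.
- spindle (a point): Upright spindle through the slicer's flat bare-metal disc (150 mm across, 4 mm thick). The point is on its axis, level with the disc's upper face, 80 mm above the worktop. The groove begins at the disc face: 6.7 mm high, 18 mm across inside; above it is the spindle's round head, 28 mm across, up to 23 mm above the disc. z up.
- clip_ring (a point): Centre of the clip's ring, on the spindle axis at the start, 2.5 mm above the disc. The clip is a dark C of round 5 mm spring wire (inside 20 mm, outside 30 mm) lying on the disc in the groove. x points to its open side; its pull eye sticks out along -x. z up.
- clip_eye (a point): Centre of the hole of the clip's pull eye, 19.5 mm from the ring's centre along the clip's -x, 2.5 mm above the disc. The hole is 9 mm long (along x) and 12 mm wide, open above, with the disc for a floor; the 5 mm wire round it ends 29 mm from the ring's centre. Axes as clip_ring.
- pick_grip (a point): Hooked pick lying on the worktop: black flat-sided handle 90 mm long, 20 wide, 30 high. The point is half-way up it (15 mm), 15 mm forward of its middle, at the balance point. x points to the tip, z up. Mass about 110 g. Another handle with a short straight shank lies on the other side: not wanted.
- pick: The same hooked pick; origin at the centre of the handle's underside, x to the tip. A straight 5 mm shank leaves the handle 22 mm above its underside and ends in a hook bent straight down, 5 mm thick, round end level with the underside. The shank is telescopic, clamped at another length each time: the hook is 105 to 139 mm ahead of pick_grip, to be found by eye or feel.
- clip: The same clip; origin at the ring's centre on its underside. Its two sprung arms must spread to let the spindle through: pull the eye along the clip's -x, level on the disc, the hook's end kept down on the disc. The pull rises within the first 6 mm to 7 to 14 N, then drops and the clip jumps outward; it is clear 24 mm out.
- slicer: Fixed countertop slicer: white round housing 190 mm across, 62 mm high, the disc above it (14 mm gap), and a motor box 85 mm high, 120 mm wide along its +x, from 77 to 193 mm off the axis. Origin on the spindle axis at the worktop. z up.
- straight_pick: Unhooked pick with the same handle, a bystander, lying on the other side; origin at the centre of the handle's underside, short straight 5 mm shank to x = 85 mm.
- spindle_cap: Stepped steel cap 40 mm across and 24 mm high lying in front of the slicer, a bystander; origin under its centre.
- washer: Flat steel ring 40 mm across, 5 mm high, in front of the slicer, a bystander; origin under its centre.
- sauce_bottle: Clear bottle 60 mm across, 180 mm high, left, a bystander; origin under its centre.
Things that resemble listed ones, but are neither listed nor needed, are in the scene too. What is shaped like the pick but orange or yellow is not meant.

How it is judged:
On the way, in this order (a step that is already met when the one before it is completed fails the run):
1. the hooked pick is lifted off the worktop (height (world z) of pick_grip above 0.06 m), for 0.2 s.
2. the clip has come out of the groove, clear of the spindle (horizontal distance between clip_ring and spindle above 0.024 m), for 0.2 s.
At the end, for the whole second after the job is handed in: The clip lies flat and still on the disc, its ring centre 24 to 75 mm from the spindle axis; the hooked pick lies still on the worktop, low (handle centre under 30 mm); nothing is held (horizontal distance between clip_ring and spindle between 0.024 and 0.075 m and z of clip_ring in the frame of spindle between -0.006 and 0.012 m and angle between clip_ring's own z axis and vertical below 0.2 rad and height (world z) of pick_grip below 0.03 m and linear speed of each of pick, clip below 0.02 m/s); the robot touches nothing.
It fails at once if the clip is touched by the robot itself (contact force between any of the fingers, the arm and clip above 0.5 N).
It fails at once if the pick leans on the slicer with more than 15 N (contact force between pick and slicer above 15 N).
It fails at once if the pick loads the clip with more than 16 N (contact force between pick and clip above 16 N).
It fails at once if the robot itself presses on the slicer (contact force between any of the fingers, the arm and slicer above 5 N).
It fails at once if a bystander is moved by more than 20 mm (distance of any of straight_pick, spindle_cap, washer, sauce_bottle from where it was at the start of the episode above 0.02 m).
It also fails if it takes over 72 s, if anything falls off the work surface, if the arm or the gripper's body presses on something with over 40 N, if the wrist force passes 120 N, or if a joint passes its speed limit or range.

## Working session

There is one attempt and no reset: what is moved stays moved. The work goes in short steps, Python scripts to look and compute and a tool call to move; the robot and the scene stay as the last step left them, time stands still between calls to the robot, and variables do not carry over. Pictures are saved under pics/ and viewed, and the job is handed in when it is done.

Besides the shell and the picture viewer there is one more tool, called after "Request:" as name(argument=value, ...) on one line, values as JSON. step_arm: Moves the arm, as the interface text tells. Its arguments: {"type":"object","properties":{"xyz":{"type":"array"},"rotation":{"type":"array"},"grip":{"type":"number"},"force":{"type":"number"}},"required":["xyz","rotation"]}

```bash
mkdir -p pics; ls
cat > h.py <<'E'
import numpy as np, cv2
from scipy.spatial.transform import Rotation as R
from bench import r
def rotm(a):
    a=np.array(a,float)
    if a.shape==(3,3): return a
    return R.from_rotvec(a).as_matrix()
def grab(name,save=None):
    o=r.get_obs(); f=r.grab_frame(name)
    if 'mount' in f:
        T=np.eye(4);T[:3,:3]=rotm(o['orientation']);T[:3,3]=o['tcp_pos'];M=T@np.array(f['mount'])
    else:
        M=np.eye(4);M[:3,:3]=rotm(f['attitude']);M[:3,3]=f['position']
    K=np.array([[f['fx'],0,f['cx']],[0,f['fy'],f['cy']],[0,0,1]])
    d=dict(img=np.array(f['pixels']),K=K,D=np.array(f['dist_coeffs'],float),M=M)
    if save:
        cv2.imwrite('pics/%s.png'%save,d['img'][:,:,::-1]); np.savez('pics/%s.npz'%save,**d)
    return d
def load(s): return dict(np.load('pics/%s.npz'%s))
def ray(d,uv):
    p=cv2.undistortPoints(np.array(uv,float).reshape(1,1,2),d['K'],d['D'])[0,0]
    v=d['M'][:3,:3]@np.array([p[0],p[1],1]); return d['M'][:3,3],v/np.linalg.norm(v)
def onz(d,uv,z):
    o,v=ray(d,uv); return o+v*(z-o[2])/v[2]
def tri(obs):
    A=np.zeros((3,3));b=np.zeros(3);L=[]
    for d,uv in obs:
        o,v=ray(d,uv);P=np.eye(3)-np.outer(v,v);A+=P;b+=P@o;L.append((o,v))
    x=np.linalg.solve(A,b); return x,[np.linalg.norm(np.cross(v,x-o)) for o,v in L]
def proj(d,X):
    Mi=np.linalg.inv(d['M']); 
    return cv2.projectPoints(np.array(X,float).reshape(-1,1,3),cv2.Rodrigues(Mi[:3,:3])[0],Mi[:3,3],d['K'],d['D'])[0][:,0]
def crop(s,x0,y0,x1,y1,k,out):
    i=load(s)['img'][y0:y1,x0:x1,::-1]; cv2.imwrite('pics/%s.png'%out,cv2.resize(i,None,fx=k,fy=k,interpolation=cv2.INTER_CUBIC))
def delta(pos,Rw=None):
    """shift & turn numbers (scaled) to reach world TCP pos / rot"""
    o=r.get_obs();R0=rotm(o['orientation']);s=R0.T@(np.array(pos)-o['tcp_pos'])/0.3
    t=np.zeros(3) if Rw is None else R.from_matrix(R0.T@Rw).as_rotvec()/(np.pi/2)
    return s.round(4),t.round(4)
E
python3 - <<'E'
from h import *
for k,v in r.get_obs().items(): print(k,v)
for n in('scene','side','wrist'):
    d=grab(n,n+'0'); print(n,d['M'].round(3).tolist(),d['K'][0,0],d['D'])
E
```

```text
pics
clock 0.0
joints [ 1.2398897   0.47782431  0.02232044  1.55645397 -0.01149812  1.10927215
 -0.08312138]
qvel [ 0.00028929  0.0005162   0.00032904 -0.00070565  0.00078756 -0.00085645
 -0.0002844 ]
tau [ 2.82235760e-04 -5.96450472e+01  1.60754666e+00 -2.81194907e+01
  1.24232116e-02  9.33530799e-03  3.24925929e-05]
tcp_pos [ 0.14911235 -0.65804655  0.40370774]
orientation [-1.30531973  1.04459277 -1.04207336]
contact_force [-0.01926367  0.58532333  0.76947606]
moment [ 0.00125157 -0.01780455  0.02809197]
grip_width 0.08552194956153122
scene [[0.862, 0.31, -0.401, 0.951], [0.507, -0.536, 0.676, -0.772], [-0.005, -0.786, -0.619, 0.857], [0.0, 0.0, 0.0, 1.0]] 497.9608154386832 [-0.00801455  0.          0.          0.          0.        ]
side [[-0.903, -0.23, 0.364, 0.011], [-0.43, 0.45, -0.782, 1.019], [0.016, -0.863, -0.505, 0.695], [0.0, 0.0, 0.0, 1.0]] 474.1110819036736 [-0.07101125  0.          0.          0.          0.        ]
wrist [[0.221, -0.935, -0.276, 0.218], [-0.975, -0.212, -0.06, -0.642], [-0.002, 0.283, -0.959, 0.373], [0.0, 0.0, 0.0, 1.0]] 314.1745154253341 [-0.06858514  0.          0.          0.          0.        ]
```

View pics/scene0.png

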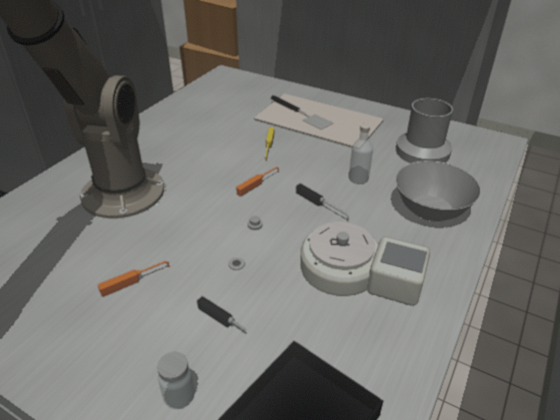

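View pics/side0.png

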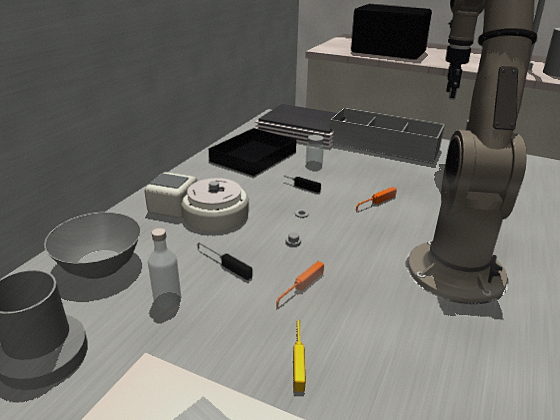

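View pics/wrist0.png

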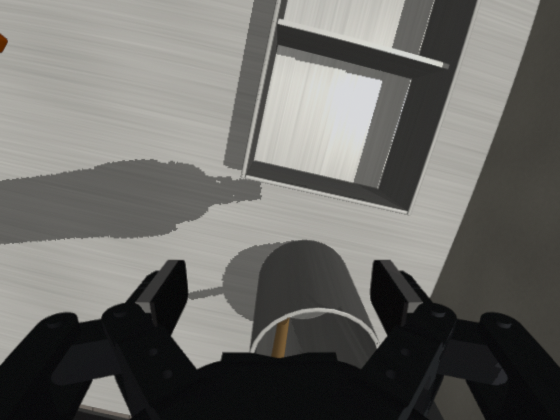

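```bash
python3 -c "
from h import *
o=r.get_obs();print(rotm(o['orientation']).round(3)); f=r.grab_frame('wrist');print(np.array(f['mount']).round(3))"
```

```text
[[ 0.221 -0.     0.975]
 [-0.975  0.001  0.221]
 [-0.001 -1.    -0.   ]]
[[ 1.    -0.    -0.001 -0.   ]
 [ 0.001 -0.283  0.959  0.031]
 [-0.    -0.959 -0.283  0.07 ]
 [ 0.     0.     0.     1.   ]]
```

Run:
```python
from h import *
crop('scene0',280,170,440,310,5,'sc1'); crop('side0',140,165,320,290,4,'si1')
crop('scene0',180,280,260,340,7,'sc2')
```

```text
(no output)
```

View pics/sc1.png

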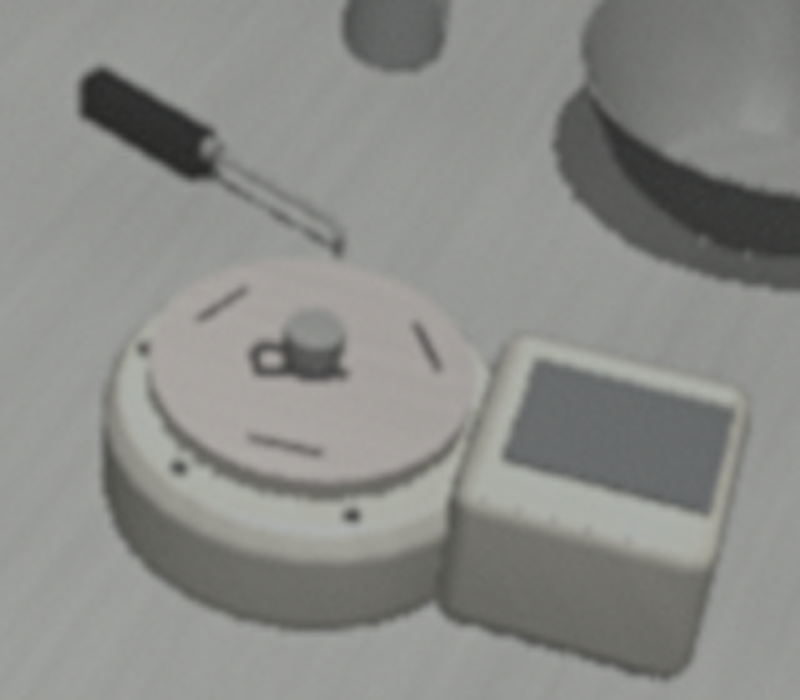

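View pics/si1.png

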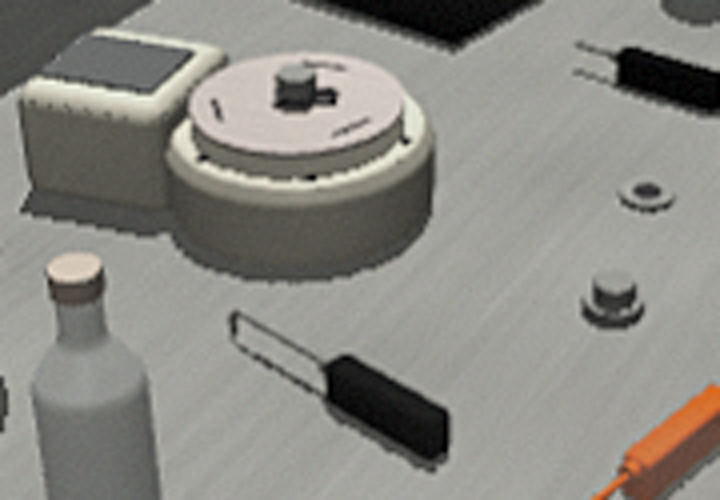

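View pics/sc2.png

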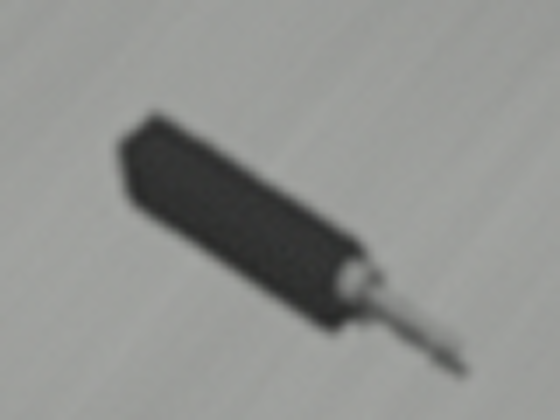

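Run:
```python
from h import *
a=load('scene0');b=load('side0')
S=lambda x,y:(280+x/5-.4,170+y/5-.4)
T=lambda x,y:(140+x/4-.4,165+y/4-.4)
def t(n,p,q): x,e=tri([(a,p),(b,q)]);print(n,x.round(4),np.round(e,4))
t('headtop',S(317,326),T(297,73))
t('hooktop',S(341,233),T(235,315))
t('hooktip',S(341,250),T(235,340))
t('shankroot',S(210,148),T(326,365))
print('eye',onz(a,S(269,357),.0825),onz(b,T(325,97),.0825))
print('tail', onz(a,S(95,85),.03), onz(b,T(445,405),.03))
print('disc centre', onz(a,S(313,368),.08))
t('motor',S(640,420),T(120,67))
print('wash',onz(a,(236,263),.0),'cap',onz(a,(255,224),0),'straight',onz(a,(213,311),.015),'bottle',onz(a,(360,178),0))
```

```text
headtop [0.6613 0.0374 0.1022] [0.0001 0.0001]
hooktop [0.6094 0.2026 0.017 ] [0.0002 0.0002]
hooktip [0.6082 0.2074 0.0012] [0.0008 0.0008]
shankroot [0.5226 0.229  0.0229] [0.0026 0.0026]
eye [0.64343607 0.02793959 0.0825    ] [0.6458783  0.02728033 0.0825    ]
tail [0.44301406 0.23886223 0.03      ] [0.43745681 0.24106671 0.03      ]
disc centre [0.6630186  0.03383582 0.08      ]
motor [0.8007 0.0624 0.0879] [0.0056 0.0056]
wash [ 0.44000183 -0.07675556  0.        ] cap [0.4031435 0.0696523 0.       ] straight [ 0.48650489 -0.23484917  0.015     ] bottle [0.5624689  0.40519896 0.        ]
```

Run:
```python
from h import *
def down(th): 
    th=np.deg2rad(th);x=np.array([np.cos(th),np.sin(th),0]);y=np.array([0,0,-1.]);return np.array([x,y,np.cross(x,y)]).T
for p in([.45,-.4,.39],[.53,-.1,.38],[.5,.215,.36]): print(delta(p,down(-102)))
```

```text
(array([-0.6176,  0.0475,  1.1683]), array([ 2.000e-04,  2.752e-01, -7.000e-04]))
(array([-1.5339,  0.0818,  1.6494]), array([ 2.000e-04,  2.752e-01, -7.000e-04]))
(array([-2.58  ,  0.1497,  1.7839]), array([ 2.000e-04,  2.752e-01, -7.000e-04]))
```

Request:
step_arm(xyz=[[-0.1, 0.01, 0.2], [-0.2, 0.02, 0.4], [-0.3, 0.02, 0.6], [-0.4, 0.03, 0.8], [-0.53, 0.04, 1.0], [-0.6, 0.05, 1.0], [-0.8, 0.05, 1.0], [-1.0, 0.05, 1.0]], rotation=[[0, 0.05, 0], [0, 0.1, 0], [0, 0.15, 0], [0, 0.2, 0], [0, 0.25, 0], [0, 0.275, 0], [0, 0.275, 0], [0, 0.275, 0]], grip=0)

```text
clock: 1.2
tcp_pos: [0.3753, -0.2973, 0.3891]
orientation: [-1.103, 1.362, -1.36]
contact_force: [1.3, 1.0, -0.7]
grip_width: 0.0855
```

```bash
cat >> h.py <<'E'
def down(th): 
    th=np.deg2rad(th);x=np.array([np.cos(th),np.sin(th),0]);y=np.array([0,0,-1.]);return np.array([x,y,np.cross(x,y)]).T
E
python3 - <<'E'
from h import *
print(r.get_obs()['clock'],r.get_obs()['tcp_pos'])
for p in([.53,-.1,.38],[.5,.215,.36]): print(delta(p,down(-102)))
E
```

```text
1.2 [ 0.37532846 -0.29730759  0.38911782]
(array([-0.7501,  0.031 ,  0.3684]), array([ 0.0005,  0.0007, -0.0007]))
(array([-1.7566,  0.099 ,  0.0533]), array([ 0.0005,  0.0007, -0.0007]))
```

Request:
step_arm(xyz=[[-0.2, 0.01, 0.15], [-0.4, 0.02, 0.3], [-0.6, 0.03, 0.37], [-0.8, 0.03, 0.37], [-1.0, 0.03, 0.3]], rotation=[[0, 0, 0], [0, 0, 0], [0, 0, 0], [0, 0, 0], [0, 0, 0]])

```text
clock: 1.82
tcp_pos: [0.5268, -0.0421, 0.3803]
orientation: [-1.102, 1.362, -1.36]
contact_force: [0.8, 0.7, -0.7]
grip_width: 0.0855
```

Run:
```python
from h import *
print(r.get_obs()['clock'],r.get_obs()['tcp_pos'])
for p in([.5,.215,.36],): print(delta(p,down(-102)))
```

```text
1.825 [ 0.52679367 -0.0421428   0.38032028]
(array([-0.8199,  0.0692, -0.2649]), array([-0.    ,  0.0005, -0.0011]))
```

```bash
python3 -c "
from h import *
grab('wrist','w1')"
```

Request:
step_arm(xyz=[[-0.2, 0.02, -0.07], [-0.4, 0.04, -0.13], [-0.6, 0.06, -0.2], [-0.82, 0.07, -0.265], [-0.82, 0.07, -0.265], [-0.82, 0.07, -0.265]], rotation=[[0, 0, 0], [0, 0, 0], [0, 0, 0], [0, 0, 0], [0, 0, 0], [0, 0, 0]])

```text
clock: 2.62
tcp_pos: [0.4955, 0.2261, 0.361]
orientation: [-1.107, 1.355, -1.344]
contact_force: [-0.4, -0.5, -0.7]
grip_width: 0.0855
```

```bash
python3 -c "
from h import *
grab('wrist','w2');print(r.get_obs()['tcp_pos'])"
```

```text
[0.49606    0.22423481 0.3609705 ]
```

View pics/w1.png

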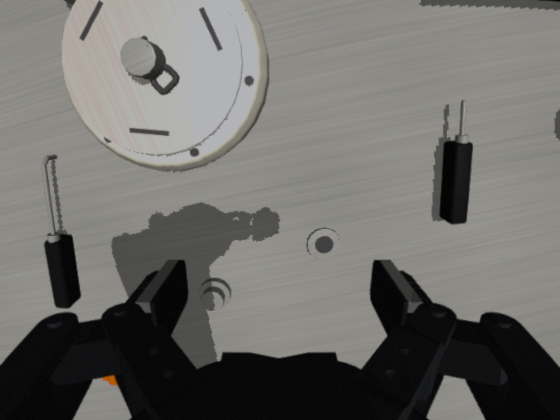

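View pics/w2.png

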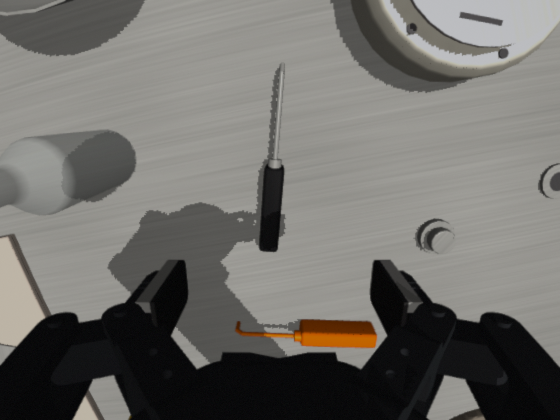

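Run:
```python
from h import *
i=load('w2')['img'][:,:,::-1];j=load('w1')['img'][:,:,::-1]
k=lambda im,x0,y0,w,h,s:cv2.resize(im[y0:y0+h,x0:x0+w],None,fx=s,fy=s,interpolation=cv2.INTER_CUBIC)
a=k(i,240,50,70,210,2.8);c=k(j,30,140,60,180,3.2667);d=k(j,110,20,90,84,7)
H=590
out=np.zeros((H,a.shape[1]+c.shape[1]+4,3),np.uint8);out[:a.shape[0],:a.shape[1]]=a[:H];out[:c.shape[0],a.shape[1]+4:]=c[:H]
cv2.imwrite('pics/p1.png',out);cv2.imwrite('pics/p2.png',d)
for n,m in(('w2',(245,160,45,100)),('w1',(30,220,60,100))):
    im=load(n)['img'];x,y,w,h=m;g=(im.max(2)[y:y+h,x:x+w]<45).astype(np.uint8)
    cs=max(cv2.findContours(g,0,2)[0],key=cv2.contourArea)
    print(n,cv2.minAreaRect(cs),cv2.boxPoints(cv2.minAreaRect(cs))+[x,y])
```

```text
w2 ((25.734914779663086, 47.45621109008789), (19.58179473876953, 86.13557434082031), 4.184916019439697) [[257.82722473 249.694664  ]
 [264.11302185 163.78875685]
 [283.64260483 165.21775818]
 [277.35680771 251.12366486]]
w1 ((32.310001373291016, 50.66999816894531), (73.53910064697266, 27.86000633239746), 81.8698959350586) [[ 43.3200016  236.24000168]
 [ 70.89999771 232.29999924]
 [ 81.30000305 305.09999084]
 [ 53.72000504 309.03999329]]
```

View pics/p1.png

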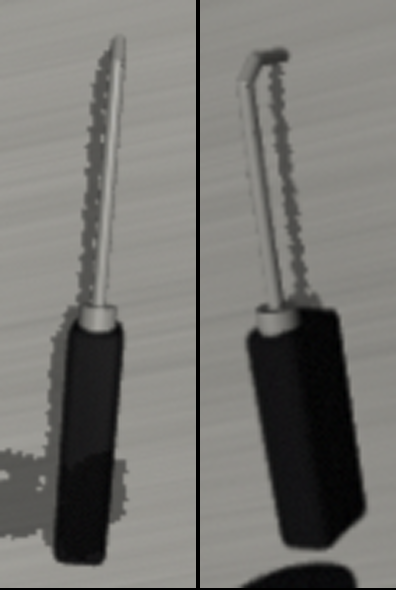

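View pics/p2.png

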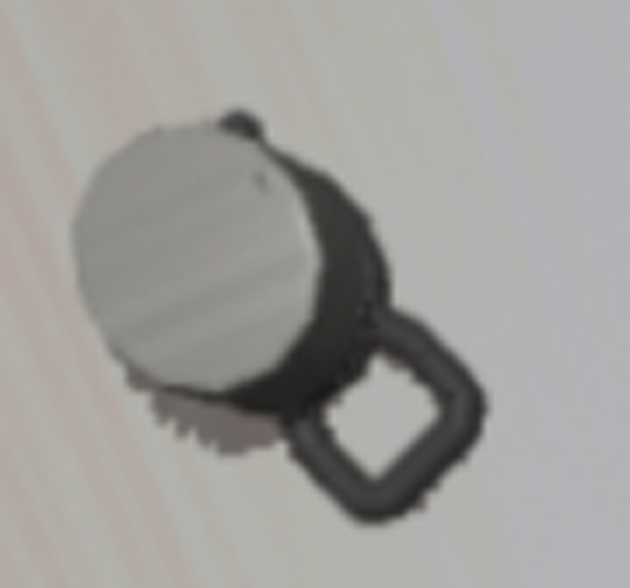

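Run:
```python
from h import *
a=load('w2');b=load('w1');s=load('scene0')
A=lambda x,y:(240+x/2.8-.3,50+y/2.8-.3)
B=lambda x,y:(30+(x-200)/3.2667-.3,140+y/3.2667-.3)
C=lambda x,y:(110+x/7-.4,20+y/7-.4)
def t(n,p,q): x,e=tri([(a,p),(b,q)]);print(n,x.round(4),np.round(e,4));return x
t('tailL',A(57,560),B(284,544));t('tailR',A(104,562),B(330,546))
t('frontL',A(72,330),B(248,336));t('frontR',A(122,330),B(298,322))
t('shank mid collar',A(98,318),B(277,320))
t('hook',A(119,52),B(249,70))
for z in(.03,): 
  P=[onz(a,A(*u),z) for u in((57,562),(104,563),(72,328),(122,328))];
  tail=(P[0]+P[1])/2;fr=(P[2]+P[3])/2;print(tail,fr,fr-tail,np.linalg.norm(fr-tail),np.linalg.norm(P[0]-P[1]),np.rad2deg(np.arctan2(*(fr-tail)[[1,0]])))
h=onz(b,B(284,54),.0025);print('tip w1',h); h2=onz(a,A(119,40),.0245);print('bend end w2 top',h2)
print('tip dist', np.linalg.norm((h-tail)[:2])-60,np.linalg.norm((h2-tail)[:2])-60)
c,e=tri([(b,C(196,260)),(s,(343,234.8))]);print('head',c,e)
print('head@.103',onz(b,C(196,260),.103)); print('eye hole',onz(b,C(388,415),.0825)); print('eye end',onz(b,C(428,468),.0825))
```

```text
tailL [0.4359 0.26   0.0288] [0.0001 0.0001]
tailR [0.4311 0.2431 0.0273] [0.0001 0.0001]
frontL [0.5185 0.2368 0.0283] [0.0005 0.0005]
frontR [0.5164 0.2202 0.0231] [0.0015 0.0015]
shank mid collar [0.5205 0.2275 0.0235] [0.0002 0.0002]
hook [0.6055 0.2037 0.0199] [0.0002 0.0002]
[0.43367489 0.2514017  0.03      ] [0.5183536 0.2281891 0.03     ] [ 0.08467871 -0.0232126   0.        ] 0.08780266843059623 0.017479681326058975 -15.329662987891938
tip w1 [0.60848806 0.20213004 0.0025    ]
bend end w2 top [0.60836979 0.20307377 0.0245    ]
tip dist -59.818375818915264 -59.8187435565139
head [0.66070639 0.03761092 0.10141558] [np.float64(0.0006732328752676925), np.float64(0.0006732328752677594)]
head@.103 [0.65977297 0.03648923 0.103     ]
eye hole [0.64368304 0.02724687 0.0825    ]
eye end [0.63700246 0.02432982 0.0825    ]
```

Run:
```python
from h import *
print(r.get_obs()['tcp_pos'])
for z in(.24,.178): print(delta([.4914,.2356,z],down(-105.3)))
```

```text
[0.49606    0.22423481 0.3609705 ]
(array([-0.0317,  0.4035, -0.0218]), array([ 0.0014,  0.045 , -0.0037]))
(array([-0.0305,  0.6101, -0.0214]), array([ 0.0014,  0.045 , -0.0037]))
```

Request:
step_arm(xyz=[[-0.02, 0.15, -0.015], [-0.03, 0.3, -0.022], [-0.031, 0.4, -0.022], [-0.031, 0.45, -0.022], [-0.031, 0.45, -0.022], [-0.031, 0.45, -0.022]], rotation=[[0.001, 0.04, -0.003], [0.001, 0.045, -0.003], [0.001, 0.045, -0.003], [0.001, 0.045, -0.003], [0.001, 0.045, -0.003], [0.001, 0.045, -0.003]])

```text
clock: 3.42
tcp_pos: [0.492, 0.2353, 0.2273]
orientation: [-1.068, 1.404, -1.403]
contact_force: [-0.5, -0.3, 0.5]
grip_width: 0.0854
```

Run:
```python
from h import *
grab('wrist','w3')
print(r.get_obs()['tcp_pos'],r.get_obs()['contact_force'],delta([.4914,.2356,.178],down(-105.3)))
```

```text
[0.49200464 0.23546599 0.22738583] [ 0.1023815  -0.50537962 -0.44519999] (array([ 0.0005,  0.1646, -0.0023]), array([-0.0007, -0.0004, -0.0017]))
```

View pics/w3.png

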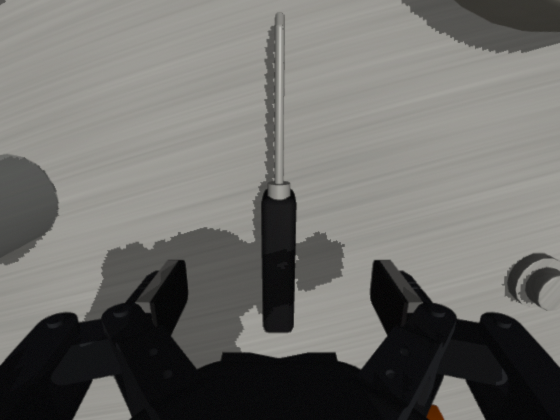

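Request:
step_arm(xyz=[[0, 0.06, -0.002], [0, 0.11, -0.002], [0, 0.15, -0.002], [0, 0.163, -0.002], [0, 0.163, -0.002], [0, 0.163, -0.002]], rotation=[[0, 0, 0], [0, 0, 0], [0, 0, 0], [0, 0, -0.002], [0, 0, -0.002], [0, 0, -0.002]])

```text
clock: 4.22
tcp_pos: [0.4917, 0.2359, 0.1788]
orientation: [-1.069, 1.402, -1.404]
contact_force: [-0.5, -1.1, 0.7]
grip_width: 0.0856
```

Run:
```python
from h import *
d=load('w3')
e=onz(d,(280,13.5),.0245); g=np.array([.4914,.2356]);u=np.array([np.cos(np.deg2rad(-15.3)),np.sin(np.deg2rad(-15.3))])
t=(onz(d,(264,331),.03)+onz(d,(293,331),.03))/2
print(e,t,(e[:2]-g)@u,(t[:2]-g)@u, np.rad2deg(np.arctan2(*(e-t)[[1,0]])))
o=r.get_obs();print(o['tcp_pos'],o['contact_force'],rotm(o['orientation']).round(4))
```

```text
[0.60772183 0.20310412 0.0245    ] [0.43442358 0.25149885 0.03      ] 0.12077387427447851 -0.05915231045194383 -15.602755994003736
[0.49169774 0.23589101 0.17880554] [-0.48410416 -1.11437041  0.66732934] [[-2.645e-01  1.600e-03  9.644e-01]
 [-9.644e-01 -4.000e-04 -2.645e-01]
 [ 0.000e+00 -1.000e+00  1.600e-03]]
```

Request:
step_arm(xyz=[[0, 0, 0], [0, 0, 0], [0, 0, 0], [0, 0, 0], [0, 0, 0], [0, 0, 0], [0, 0, 0], [0, 0, 0]], rotation=[[0, 0, 0], [0, 0, 0], [0, 0, 0], [0, 0, 0], [0, 0, 0], [0, 0, 0], [0, 0, 0], [0, 0, 0]], grip=1, force=100)

```text
clock: 5.22
tcp_pos: [0.4918, 0.236, 0.1792]
orientation: [-1.069, 1.402, -1.405]
contact_force: [-1.3, -0.1, 5.3]
grip_width: 0.0184
```

Run:
```python
from h import *
o=r.get_obs();print(o['clock'],o['tcp_pos'],o['contact_force'],o['grip_width']); grab('wrist','w4');grab('side','s4')
```

```text
5.225 [0.49177233 0.23600779 0.17921575] [-1.26944506 -0.05551485  5.29123238] 0.018350191378064307
```

View pics/w4.png

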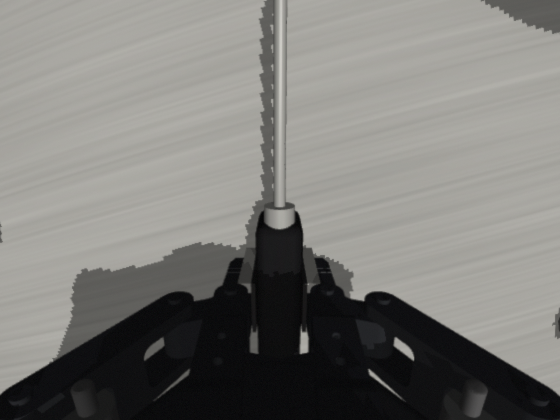

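Request:
step_arm(xyz=[[0, -0.03, 0], [0, -0.1, 0], [0, -0.2, 0], [0, -0.3, 0], [0, -0.4, 0], [0, -0.4, 0], [0, -0.4, 0]], rotation=[[0, 0, 0], [0, 0, 0], [0, 0, 0], [0, 0, 0], [0, 0, 0], [0, 0, 0], [0, 0, 0]])

```text
clock: 6.2
tcp_pos: [0.4912, 0.2357, 0.2986]
orientation: [-1.07, 1.402, -1.405]
contact_force: [-0.3, 0.7, -0.6]
grip_width: 0.0176
```

```bash
cat >> h.py <<'E'
OFF=np.array([.001,0,.118])
ZG=0.1792
def tcp_for(tipxy,tipz,yaw): # yaw = pick x direction deg
    Rw=down(yaw-90); p=np.array([*tipxy,0])-Rw@OFF; p[2]=tipz+ZG; return p,Rw
E
python3 - <<'E'
from h import *
o=r.get_obs();print(o['clock'],o['tcp_pos'],o['contact_force'],o['moment'],o['grip_width']); grab('side','s5');grab('scene','c5')
E=np.array([.6437,.0272]);y=29.5;u=np.array([np.cos(np.deg2rad(y)),np.sin(np.deg2rad(y))])
p,Rw=tcp_for(E-.0*u,.112,y);print(p,delta(p,Rw))
i=load('s5')['img'][:,:,::-1];j=load('c5')['img'][:,:,::-1]
cv2.imwrite('pics/m5.png',np.hstack([cv2.resize(i[140:300,140:340],None,fx=2,fy=2),cv2.resize(j[120:280,260:460],None,fx=2,fy=2)]))
E
```

```text
6.2 [0.49115419 0.23570469 0.2985958 ] [-0.280548    0.67064643 -0.58643494] [ 0.00430627 -0.01634956  0.00711528] 0.0176384145851968
[ 0.5405056  -0.03003562  0.2912    ] (array([0.8105, 0.0239, 0.3932]), array([ 2.000e-04, -4.982e-01,  9.000e-04]))
```

View pics/m5.png

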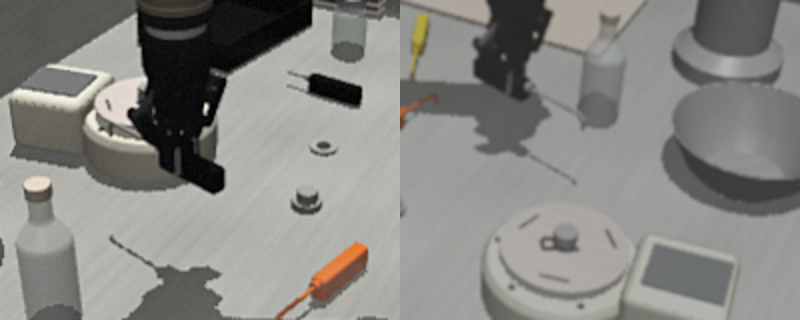

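Request:
step_arm(xyz=[[0.12, 0.0, 0.06], [0.24, 0.0, 0.12], [0.36, 0.0, 0.18], [0.48, 0.0, 0.24], [0.6, 0.01, 0.3], [0.7, 0.02, 0.35], [0.78, 0.024, 0.38], [0.81, 0.024, 0.393], [0.81, 0.024, 0.393], [0.81, 0.024, 0.393]], rotation=[[0, -0.07, 0], [0, -0.14, 0], [0, -0.21, 0], [0, -0.28, 0], [0, -0.35, 0], [0, -0.42, 0], [0, -0.498, 0], [0, -0.498, 0.001], [0, -0.498, 0.001], [0, -0.498, 0.001]])

```text
clock: 7.55
tcp_pos: [0.5404, -0.0283, 0.2911]
orientation: [-1.409, 0.822, -0.821]
contact_force: [0.5, -0.0, -1.5]
grip_width: 0.0182
```

```bash
cat > look.py <<'E'
import sys
from h import *
n=sys.argv[1]
o=r.get_obs();print(o['clock'],o['tcp_pos'].round(4) if hasattr(o['tcp_pos'],'round') else o['tcp_pos'],np.round(o['contact_force'],2),np.round(o['moment'],3),o['grip_width'])
for c in('scene','side','wrist'): grab(c,n+c)
k=lambda im,x0,y0,w,h,s:cv2.resize(im[y0:y0+h,x0:x0+w,::-1],None,fx=s,fy=s,interpolation=cv2.INTER_CUBIC)
cv2.imwrite('pics/%sA.png'%n,np.hstack([k(load(n+'scene')['img'],300,200,80,100,5),k(load(n+'side')['img'],170,150,80,100,5)]))
E
python3 look.py l1
```

```text
7.55 [ 0.5404 -0.0283  0.2911] [ 0.45 -0.01 -1.51] [ 0.025  0.027 -0.01 ] 0.018161831554518476
```

View pics/l1A.png

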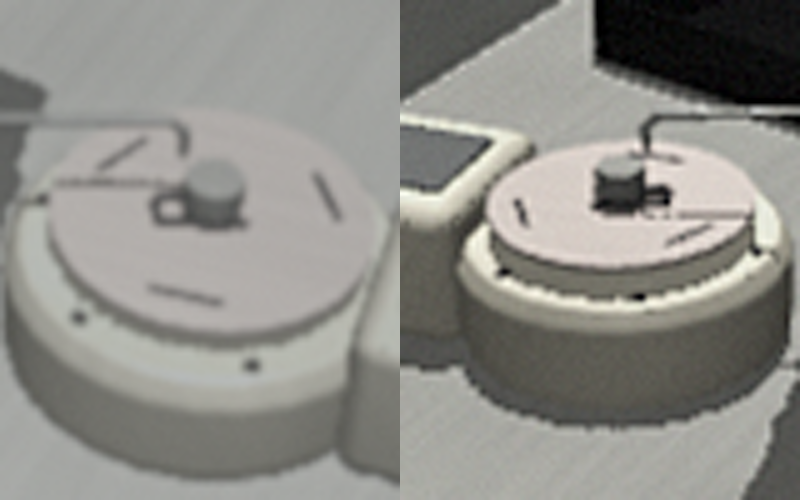

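View pics/l1wrist.png

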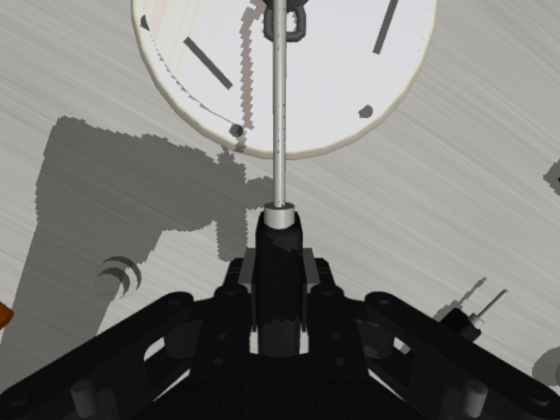

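Run:
```python
from h import *
a=load('l1scene');b=load('l1side');w=load('l1wrist')
A=lambda x,y:(300+x/5-.4,200+y/5-.4);B=lambda x,y:(170+(x-400)/5-.4,150+y/5-.4)
tip,e=tri([(a,A(183,155)),(b,B(647,152))]);print('tip',tip,e)
top,e=tri([(a,A(181,122)),(b,B(647,120))]);print('top',top,e)
o=r.get_obs();R0=rotm(o['orientation']);print('tip tool',R0.T@(tip-o['tcp_pos']),'yaw',np.rad2deg(np.arctan2(R0[1,2],R0[0,2])))
pred=o['tcp_pos']+R0@OFF;print('pred',pred[:2],o['tcp_pos'][2]-ZG)
# eye in scene/side
print('eye scene',onz(a,A(170,212),.0825),'side',onz(b,B(658,196),.0825))
k=lambda im,x0,y0,w,h,s:cv2.resize(im[y0:y0+h,x0:x0+w,::-1],None,fx=s,fy=s,interpolation=cv2.INTER_CUBIC)
cv2.imwrite('pics/l1w.png',k(w['img'],230,0,100,70,8))
```

```text
tip [0.64645701 0.03259561 0.11209914] [np.float64(0.0005273116243291233), np.float64(0.000527311624329019)]
top [0.64489749 0.03208813 0.13154425] [np.float64(0.0012614772630218834), np.float64(0.0012614772630219766)]
tip tool [-0.00086309  0.17915749  0.12240388] yaw 29.563628313931073
pred [0.64357743 0.02873015] 0.11205077665578908
eye scene [0.64525781 0.02508454 0.0825    ] side [0.64516969 0.02658017 0.0825    ]
```

View pics/l1w.png

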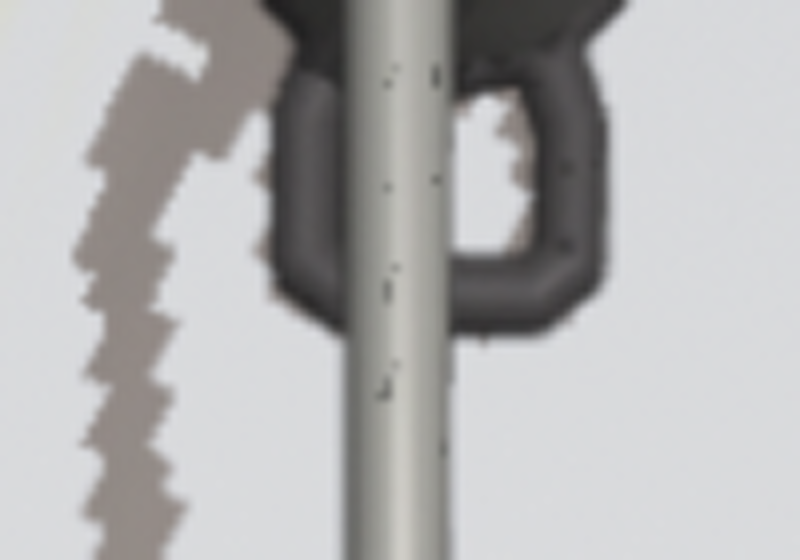

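Run:
```python
from h import *
w=load('l1wrist');o=r.get_obs();R0=rotm(o['orientation']);p0=np.array(o['tcp_pos'])
tl=lambda X:(R0.T@(X-p0)).round(4)
W=lambda x,y:(230+x/8-.4,y/8-.4)
print('eye end',tl(onz(w,W(440,336),.0825)),'inner end',tl(onz(w,W(490,254),.084)))
L=onz(w,W(275,200),.0825);Rr=onz(w,W(605,200),.0825);print('L,R',tl(L),tl(Rr),tl((L+Rr)/2))
# shank line, height: tip z .112+.022
for y in (0,280,550): print('shank',tl(onz(w,W(399,y),.134)))
w3=load('w3');M=w3['M']; 
# recover tcp pose at w3
mt=np.array(r.grab_frame('wrist')['mount']);T=M@np.linalg.inv(mt)
t3=lambda X:(T[:3,:3].T@(X-T[:3,3])).round(4)
print('tcp3',T[:3,3]);
for uv in((280,13),(280,30),(280,100),(279.5,170)): print('w3 shank',t3(onz(w3,uv,.022)))
s=cv2.resize(w3['img'][0:60,250:310,::-1],None,fx=9,fy=9,interpolation=cv2.INTER_CUBIC);cv2.imwrite('pics/w3c.png',s)
g=np.array([.4918,.2360,0.]);
```

```text
eye end [0.0021 0.2088 0.1084] inner end [0.0052 0.2073 0.113 ]
L,R [-0.0086  0.2088  0.1166] [0.0127 0.2088 0.1167] [0.002  0.2088 0.1167]
shank [-0.0007  0.1573  0.1118]
shank [-0.0007  0.1573  0.0999]
shank [-0.0007  0.1573  0.0881]
tcp3 [0.49162541 0.23445209 0.22730915]
w3 shank [-1.000e-04  2.054e-01  1.211e-01]
w3 shank [-1.000e-04  2.054e-01  1.131e-01]
w3 shank [-1.000e-04  2.054e-01  7.870e-02]
w3 shank [-0.0003  0.2053  0.0412]
```

View pics/w3c.png

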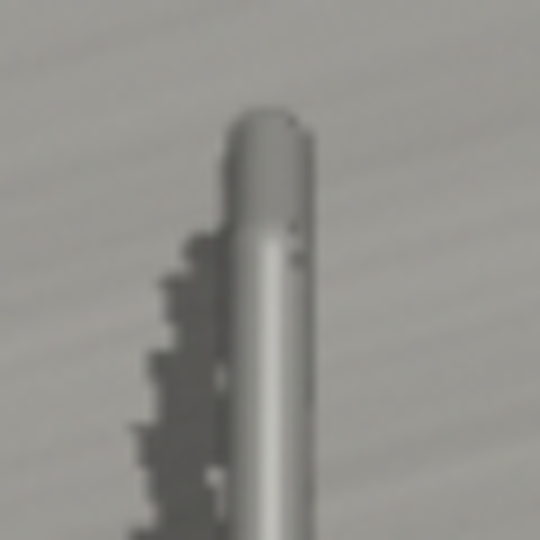

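Request:
step_arm(xyz=[[0.01, 0, -0.01], [0.01, 0, -0.01], [0.01, 0.02, -0.01], [0.01, 0.04, -0.01], [0.01, 0.06, -0.01], [0.01, 0.07, -0.01], [0.01, 0.07, -0.01], [0.01, 0.07, -0.01]], rotation=[[0, 0, 0], [0, 0, 0], [0, 0, 0], [0, 0, 0], [0, 0, 0], [0, 0, 0], [0, 0, 0], [0, 0, 0]])

```text
clock: 8.75
tcp_pos: [0.5394, -0.0329, 0.2704]
orientation: [-1.41, 0.821, -0.821]
contact_force: [0.2, -0.2, -1.4]
grip_width: 0.0177
```

```bash
python3 look.py l2
python3 - <<'E'
from h import *
k=lambda im,x0,y0,w,h,s:cv2.resize(im[y0:y0+h,x0:x0+w,::-1],None,fx=s,fy=s,interpolation=cv2.INTER_CUBIC)
cv2.imwrite('pics/l2A.png',np.hstack([k(load('l2scene')['img'],318,220,36,36,11),k(load('l2side')['img'],198,165,36,36,11)]))
cv2.imwrite('pics/l2w.png',k(load('l2wrist')['img'],230,0,100,70,8))
E
```

```text
8.75 [ 0.5394 -0.0329  0.2704] [ 0.23 -0.16 -1.35] [-0.003 -0.033 -0.037] 0.01771609854411629
```

View pics/l2A.png

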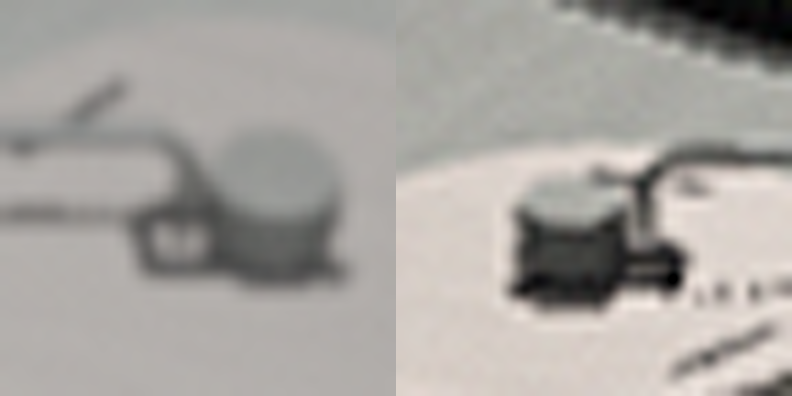

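View pics/l2w.png

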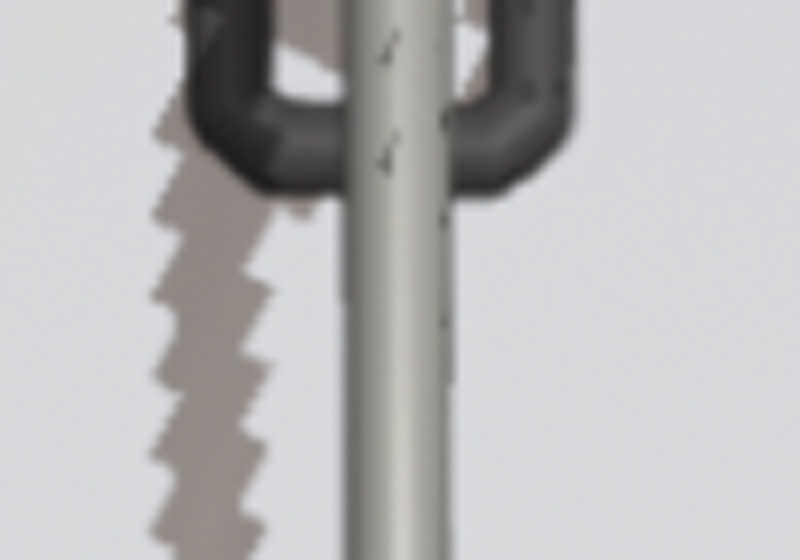

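Run:
```python
from h import *
w=load('l2wrist');o=r.get_obs();R0=rotm(o['orientation']);p0=np.array(o['tcp_pos'])
tl=lambda X:(R0.T@(X-p0)).round(4)
W=lambda x,y:(230+x/8-.4,y/8-.4)
tz=p0[2]-ZG;print(tz,R0.round(4))
print('eye end',tl(onz(w,W(381,196),.0825)),'inner end',tl(onz(w,W(310,102),.084)))
L=onz(w,W(187,60),.0825);Rr=onz(w,W(575,60),.0825);print('L,R',tl(L),tl(Rr),tl((L+Rr)/2))
for y in (0,280,550): print('shank',tl(onz(w,W(399,y),tz+.022)))
for zz in (.1205,):
  for n in('l2scene','l2side'):
    d=load(n)
    tip=p0+R0@np.array([-.0007,0,zz]);
    P=[[*tip[:2],z] for z in(tz,tz+.022,.08)]
    eye=p0+R0@np.array([-.0012,0,.1178]);
    P.append([*eye[:2],.0825]);q=proj(d,P)
    off=(318,220) if 'scene' in n else (198,165)
    print(n,((q-off+.45)*11).round(0).tolist())
```

```text
0.09128324104161298 [[ 4.932e-01  3.000e-04  8.699e-01]
 [-8.699e-01  3.000e-04  4.932e-01]
 [-1.000e-04 -1.000e+00  4.000e-04]]
eye end [-0.0014  0.188   0.1114] inner end [-0.0054  0.1865  0.116 ]
L,R [-0.0124  0.188   0.1187] [0.0095 0.188  0.1186] [-0.0014  0.188   0.1186]
shank [-0.0005  0.1572  0.1118]
shank [-0.0005  0.1572  0.0999]
shank [-0.0005  0.1572  0.088 ]
l2scene [[178.0, 208.0], [186.0, 128.0], [174.0, 248.0], [162.0, 237.0]]
l2side [[262.0, 238.0], [258.0, 159.0], [264.0, 277.0], [274.0, 269.0]]
```

Request:
step_arm(xyz=[[-0.003, 0, -0.0035], [-0.003, 0.01, -0.0035], [-0.003, 0.018, -0.0035], [-0.003, 0.02, -0.0035], [-0.003, 0.02, -0.0035]], rotation=[[0, 0, 0], [0, 0, 0], [0, 0, 0], [0, 0, 0], [0, 0, 0]])

```text
clock: 9.52
tcp_pos: [0.5381, -0.0327, 0.2644]
orientation: [-1.41, 0.821, -0.821]
contact_force: [0.2, 0.0, -0.4]
grip_width: 0.0184
```

Request:
step_arm(xyz=[[0, 0.002, 0], [0, 0.004, 0], [0, 0.004, 0]], rotation=[[0, 0, 0], [0, 0, 0], [0, 0, 0]])

```text
clock: 9.9
tcp_pos: [0.5381, -0.0326, 0.2632]
orientation: [-1.41, 0.821, -0.821]
contact_force: [-0.3, 0.1, -1.4]
grip_width: 0.0183
```

Request:
step_arm(xyz=[[0, 0.002, 0], [0, 0.004, 0], [0, 0.005, 0], [0, 0.005, 0]], rotation=[[0, 0, 0], [0, 0, 0], [0, 0, 0], [0, 0, 0]])

```text
clock: 10.4
tcp_pos: [0.538, -0.0326, 0.2616]
orientation: [-1.41, 0.821, -0.821]
contact_force: [0.2, 0.4, -0.5]
grip_width: 0.0183
```

```bash
python3 look.py l3
python3 - <<'E'
from h import *
k=lambda im,x0,y0,w,h,s:cv2.resize(im[y0:y0+h,x0:x0+w,::-1],None,fx=s,fy=s,interpolation=cv2.INTER_CUBIC)
cv2.imwrite('pics/l3A.png',np.hstack([k(load('l3scene')['img'],318,220,36,36,11),k(load('l3side')['img'],198,165,36,36,11)]))
E
```

```text
10.4 [ 0.538  -0.0326  0.2616] [ 0.19  0.39 -0.51] [ 0.013 -0.053  0.026] 0.01831506497928404
```

View pics/l3A.png

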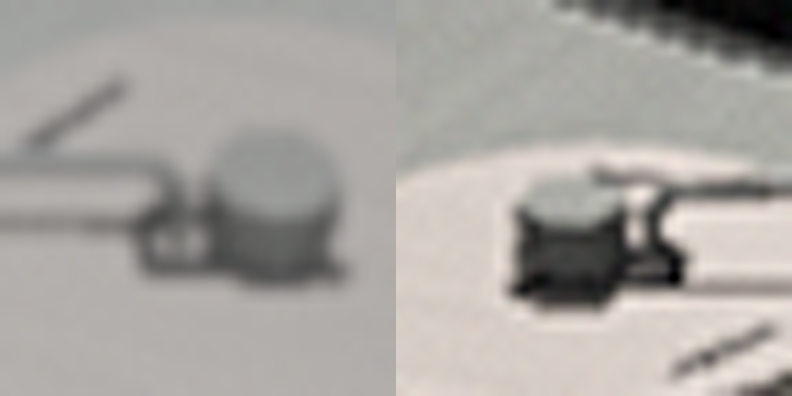

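Request:
step_arm(xyz=[[0, 0.002, 0], [0, 0.004, 0], [0, 0.006, 0], [0, 0.006, 0]], rotation=[[0, 0, 0], [0, 0, 0], [0, 0, 0], [0, 0, 0]])

```text
clock: 11.05
tcp_pos: [0.538, -0.0326, 0.2598]
orientation: [-1.41, 0.822, -0.821]
contact_force: [0.4, -0.4, -0.9]
grip_width: 0.018
```

Request:
step_arm(xyz=[[0, 0.002, 0], [0, 0.003, 0], [0, 0.003, 0]], rotation=[[0, 0, 0], [0, 0, 0], [0, 0, 0]])

```text
clock: 11.42
tcp_pos: [0.5381, -0.0326, 0.2589]
orientation: [-1.41, 0.821, -0.821]
contact_force: [-0.4, 0.4, -0.6]
grip_width: 0.018
```

Request:
step_arm(xyz=[[0, 0.002, 0], [0, 0.002, 0], [0, 0.002, 0]], rotation=[[0, 0, 0], [0, 0, 0], [0, 0, 0]])

```text
clock: 11.8
tcp_pos: [0.5381, -0.0326, 0.2585]
orientation: [-1.41, 0.821, -0.821]
contact_force: [-1.5, -0.3, 0.4]
grip_width: 0.0182
```

Request:
step_arm(xyz=[[0, 0.002, 0], [0, 0.002, 0], [0, 0.002, 0]], rotation=[[0, 0, 0], [0, 0, 0], [0, 0, 0]])

```text
clock: 12.18
tcp_pos: [0.5381, -0.0327, 0.2579]
orientation: [-1.41, 0.821, -0.822]
contact_force: [-1.4, -0.5, 1.9]
grip_width: 0.0186
```

Request:
step_arm(xyz=[[0, 0, -0.003], [0, 0, -0.006], [0, 0, -0.007], [0, 0, -0.007]], rotation=[[0, 0, 0], [0, 0, 0], [0, 0, 0], [0, 0, 0]])

```text
clock: 12.68
tcp_pos: [0.5365, -0.0336, 0.258]
orientation: [-1.409, 0.821, -0.822]
contact_force: [1.3, 1.3, 1.3]
grip_width: 0.0182
```

Request:
step_arm(xyz=[[0, 0, -0.002], [0, 0, -0.005], [0, 0, -0.006], [0, 0, -0.006]], rotation=[[0, 0, 0], [0, 0, 0], [0, 0, 0], [0, 0, 0]])

```text
clock: 13.18
tcp_pos: [0.5353, -0.0342, 0.2583]
orientation: [-1.408, 0.82, -0.822]
contact_force: [3.4, 2.4, 0.2]
grip_width: 0.0182
```

Request:
step_arm(xyz=[[0, 0.001, -0.003], [0, 0.002, -0.005], [0, 0.002, -0.006], [0, 0.002, -0.006]], rotation=[[0, 0, 0], [0, 0, 0], [0, 0, 0], [0, 0, 0]])

```text
clock: 13.68
tcp_pos: [0.5344, -0.0347, 0.258]
orientation: [-1.407, 0.818, -0.823]
contact_force: [5.1, 3.8, -0.2]
grip_width: 0.0182
```

```bash
python3 look.py l4
python3 - <<'E'
from h import *
k=lambda im,x0,y0,w,h,s:cv2.resize(im[y0:y0+h,x0:x0+w,::-1],None,fx=s,fy=s,interpolation=cv2.INTER_CUBIC)
cv2.imwrite('pics/l4A.png',np.hstack([k(load('l4scene')['img'],318,220,36,36,11),k(load('l4side')['img'],198,165,36,36,11)]))
print(rotm(r.get_obs()['orientation']).round(4))
E
```

```text
13.675 [ 0.5344 -0.0347  0.258 ] [ 5.12  3.75 -0.24] [ 0.739 -1.371  0.008] 0.018157143893697835
[[ 4.938e-01  4.400e-03  8.696e-01]
 [-8.696e-01  1.600e-03  4.938e-01]
 [ 8.000e-04 -1.000e+00  4.600e-03]]
```

View pics/l4A.png

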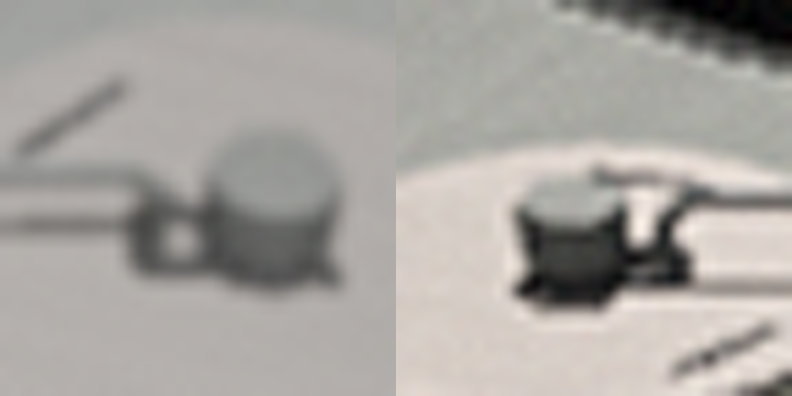

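View pics/l4wrist.png

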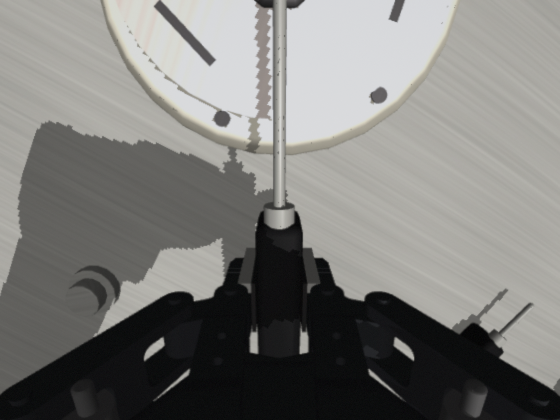

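Request:
step_arm(xyz=[[0, 0, -0.002], [0, 0, -0.004], [0, 0, -0.006], [0, 0, -0.006]], rotation=[[-0.003, 0, 0], [-0.005, 0, 0], [-0.005, 0, 0], [-0.005, 0, 0]])

```text
clock: 14.32
tcp_pos: [0.5341, -0.0348, 0.2586]
orientation: [-1.411, 0.819, -0.822]
contact_force: [7.0, 2.8, -0.4]
grip_width: 0.0183
```

```bash
cat > st.py <<'E'
from h import *
o=r.get_obs();R0=rotm(o['orientation']);f=np.array(o['contact_force']);p=np.array(o['tcp_pos'])
tip=p+R0@np.array([0,ZG,.1208])
print('t',o['clock'],'tcp',p.round(4),'f_tool',(R0.T@f).round(2),'pitch',R0[2,2].round(4),'yaw',np.rad2deg(np.arctan2(R0[1,2],R0[0,2])).round(2),'tip',tip.round(4),'grip',o['grip_width'])
E
python3 st.py
```

```text
t 14.325 tcp [ 0.5341 -0.0348  0.2586] f_tool [1.   0.39 7.52] pitch 0.0007 yaw 29.63 tip [0.6393 0.0247 0.0795] grip 0.01828183532130867
```

Request:
step_arm(xyz=[[0, 0.001, -0.003], [0, 0.002, -0.006], [0, 0.002, -0.008], [0, 0.002, -0.008]], rotation=[[-0.002, 0, 0], [-0.003, 0, 0], [-0.003, 0, 0], [-0.003, 0, 0]])

```text
clock: 14.82
tcp_pos: [0.5334, -0.0352, 0.2587]
orientation: [-1.411, 0.818, -0.822]
contact_force: [7.7, 5.0, -1.2]
grip_width: 0.0179
```

```bash
python3 st.py
```

```text
t 14.825 tcp [ 0.5334 -0.0352  0.2587] f_tool [-0.51  1.18  9.11] pitch 0.0005 yaw 29.67 tip [0.6386 0.0243 0.0796] grip 0.017866997452260686
```

Request:
step_arm(xyz=[[0, 0.002, -0.003], [0, 0.003, -0.006], [0, 0.003, -0.008], [0, 0.003, -0.008]], rotation=[[-0.002, 0, 0], [-0.003, 0, 0], [-0.003, 0, 0], [-0.003, 0, 0]])

```text
clock: 15.32
tcp_pos: [0.5328, -0.0354, 0.2586]
orientation: [-1.412, 0.817, -0.822]
contact_force: [7.6, 4.0, -0.7]
grip_width: 0.0183
```

```bash
python3 st.py;python3 look.py l5
python3 - <<'E'
from h import *
k=lambda im,x0,y0,w,h,s:cv2.resize(im[y0:y0+h,x0:x0+w,::-1],None,fx=s,fy=s,interpolation=cv2.INTER_CUBIC)
cv2.imwrite('pics/l5A.png',np.hstack([k(load('l5scene')['img'],318,220,36,36,11),k(load('l5side')['img'],198,165,36,36,11)]))
E
```

```text
t 15.325 tcp [ 0.5328 -0.0354  0.2586] f_tool [0.25 0.7  8.56] pitch 0.0008 yaw 29.72 tip [0.6381 0.0241 0.0795] grip 0.018269860190794046
15.325 [ 0.5328 -0.0354  0.2586] [ 7.56  4.03 -0.69] [ 1.043 -1.823  0.013] 0.018269860190794046
```

View pics/l5A.png

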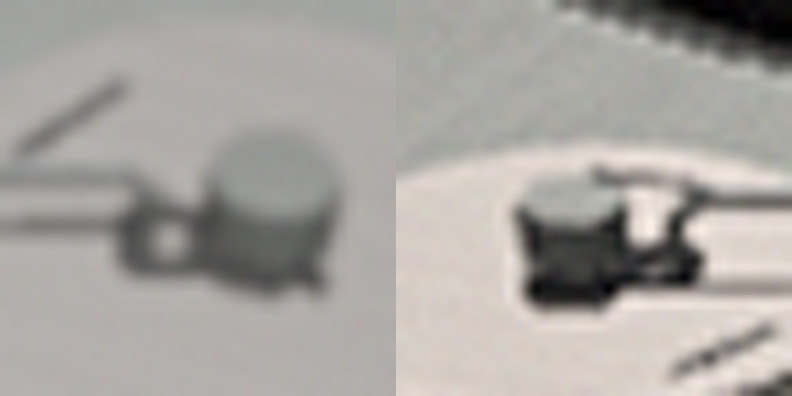

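Request:
step_arm(xyz=[[0, 0.002, -0.003], [0, 0.003, -0.006], [0, 0.003, -0.009], [0, 0.003, -0.01], [0, 0.003, -0.01]], rotation=[[-0.002, 0, 0], [-0.003, 0, 0], [-0.003, 0, 0], [-0.003, 0, 0], [-0.003, 0, 0]])

```text
clock: 16.1
tcp_pos: [0.5316, -0.036, 0.2585]
orientation: [-1.413, 0.816, -0.822]
contact_force: [8.0, 4.9, -0.4]
grip_width: 0.0181
```

```bash
python3 st.py
```

```text
t 16.1 tcp [ 0.5316 -0.036   0.2585] f_tool [-0.29  0.45  9.38] pitch 0.0008 yaw 29.77 tip [0.637  0.0234 0.0794] grip 0.0180687434239595
```

Request:
step_arm(xyz=[[0, 0.002, -0.004], [0, 0.003, -0.008], [0, 0.003, -0.012], [0, 0.003, -0.014], [0, 0.003, -0.014]], rotation=[[-0.002, 0, 0], [-0.003, 0, 0], [-0.003, 0, 0], [-0.003, 0, 0], [-0.003, 0, 0]])

```text
clock: 16.73
tcp_pos: [0.5282, -0.038, 0.2579]
orientation: [-1.416, 0.817, -0.821]
contact_force: [3.0, 1.7, 3.3]
grip_width: 0.018
```

```bash
python3 st.py
```

```text
t 16.725 tcp [ 0.5282 -0.038   0.2579] f_tool [ 0.06 -3.3   3.46] pitch -0.0034 yaw 29.77 tip [0.6329 0.021  0.0783] grip 0.01804656606221274
```

Request:
step_arm(xyz=[[0, -0.001, -0.004], [0, -0.001, -0.008], [0, -0.001, -0.012], [0, -0.001, -0.016], [0, -0.001, -0.016]], rotation=[[0.001, 0, 0], [0.001, 0, 0], [0.001, 0, 0], [0.001, 0, 0], [0.001, 0, 0]])

```text
clock: 17.35
tcp_pos: [0.5238, -0.0406, 0.2581]
orientation: [-1.416, 0.817, -0.821]
contact_force: [-0.4, 0.9, 2.4]
grip_width: 0.0183
```

```bash
python3 st.py;python3 look.py l6
python3 - <<'E'
from h import *
k=lambda im,x0,y0,w,h,s:cv2.resize(im[y0:y0+h,x0:x0+w,::-1],None,fx=s,fy=s,interpolation=cv2.INTER_CUBIC)
cv2.imwrite('pics/l6A.png',np.hstack([k(load('l6scene')['img'],318,220,36,36,11),k(load('l6side')['img'],198,165,36,36,11)]))
E
```

```text
t 17.35 tcp [ 0.5238 -0.0406  0.2581] f_tool [-0.94 -2.36  0.09] pitch -0.0026 yaw 29.76 tip [0.6286 0.0185 0.0785] grip 0.018331947143224683
17.35 [ 0.5238 -0.0406  0.2581] [-0.38  0.87  2.35] [ 0.255 -0.512 -0.03 ] 0.018331947143224683
```

View pics/l6A.png

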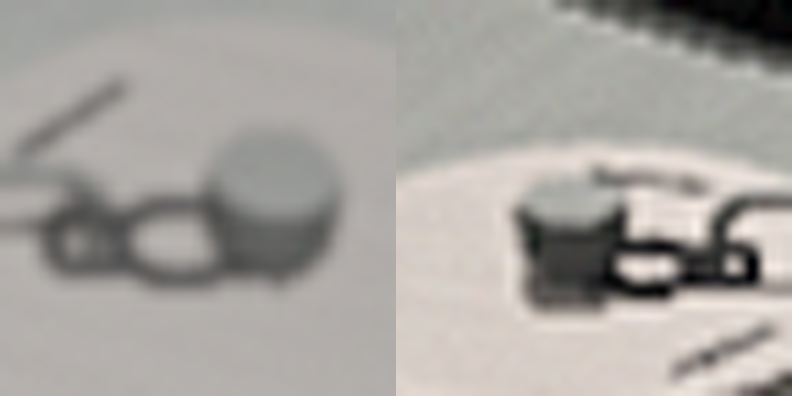

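View pics/l6wrist.png

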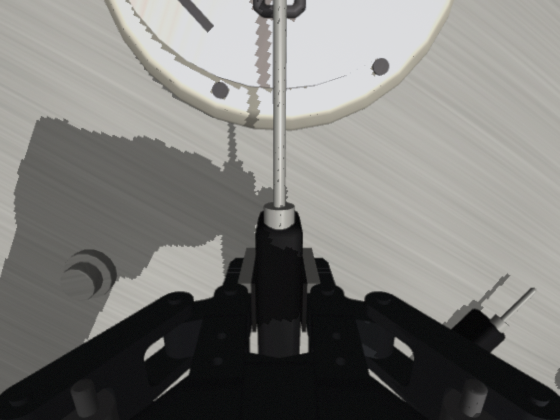

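Request:
step_arm(xyz=[[0, -0.001, -0.006], [0, -0.001, -0.014], [0, -0.001, -0.022], [0, -0.001, -0.03], [0, -0.001, -0.038], [0, -0.001, -0.046], [0, -0.001, -0.054], [0, -0.001, -0.06], [0, -0.001, -0.06]], rotation=[[0, 0, 0], [0, 0, 0], [0, 0, 0], [0, 0, 0], [0, 0, 0], [0, 0, 0], [0, 0, 0], [0, 0, 0], [0, 0, 0]])

```text
clock: 18.62
tcp_pos: [0.5076, -0.0498, 0.2582]
orientation: [-1.417, 0.818, -0.821]
contact_force: [-0.1, 0.1, 3.2]
grip_width: 0.018
```

```bash
python3 st.py;python3 look.py l7
python3 - <<'E'
from h import *
k=lambda im,x0,y0,w,h,s:cv2.resize(im[y0:y0+h,x0:x0+w,::-1],None,fx=s,fy=s,interpolation=cv2.INTER_CUBIC)
cv2.imwrite('pics/l7A.png',np.hstack([k(load('l7scene')['img'],310,220,44,40,9),k(load('l7side')['img'],198,165,44,40,9)]))
E
```

```text
t 18.625 tcp [ 0.5076 -0.0498  0.2582] f_tool [-0.14 -3.24 -0.03] pitch -0.0041 yaw 29.74 tip [0.6122 0.0092 0.0785] grip 0.01804757158774843
18.625 [ 0.5076 -0.0498  0.2582] [-0.09  0.13  3.24] [ 0.199 -0.347  0.009] 0.01804757158774843
```

View pics/l7A.png

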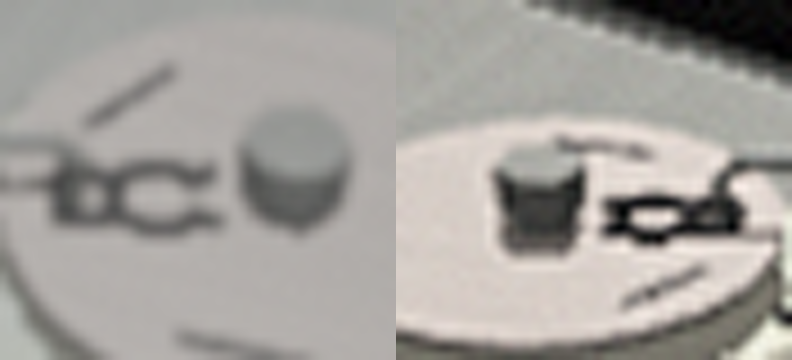

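View pics/l7wrist.png

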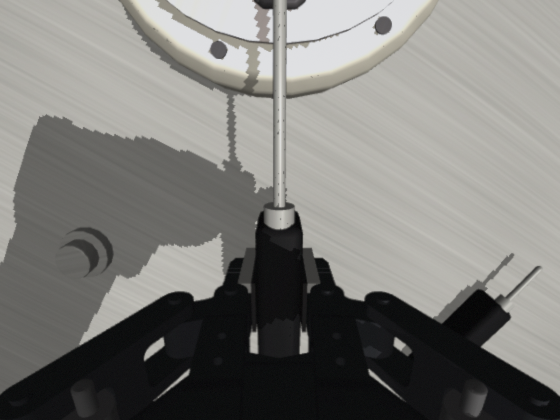

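Request:
step_arm(xyz=[[0, 0, 0.004], [0, -0.002, 0.006], [0, -0.01, 0.006], [0, -0.02, 0.006], [0, -0.035, 0.006], [0, -0.05, 0.006], [0, -0.07, 0.006], [0, -0.07, 0.006]], rotation=[[0, 0, 0], [0.002, 0, 0], [0.002, 0, 0], [0.002, 0, 0], [0.002, 0, 0], [0.002, 0, 0], [0.002, 0, 0], [0.002, 0, 0]])

```text
clock: 19.77
tcp_pos: [0.5095, -0.0487, 0.2798]
orientation: [-1.413, 0.816, -0.823]
contact_force: [-0.2, 0.9, -2.1]
grip_width: 0.0183
```

```bash
python3 st.py;python3 look.py l8
python3 - <<'E'
from h import *
k=lambda im,x0,y0,w,h,s:cv2.resize(im[y0:y0+h,x0:x0+w,::-1],None,fx=s,fy=s,interpolation=cv2.INTER_CUBIC)
cv2.imwrite('pics/l8A.png',np.hstack([k(load('l8scene')['img'],310,220,44,40,9),k(load('l8side')['img'],198,165,44,40,9)]))
d=load('l8scene');A=lambda x,y:(310+x/9-.45,220+y/9-.45)
print(onz(d,A(160,198),.0825),onz(d,A(295,140),.103))
E
```

```text
t 19.775 tcp [ 0.5095 -0.0487  0.2798] f_tool [-0.93  2.06  0.28] pitch 0.0 yaw 29.74 tip [0.6148 0.0105 0.1006] grip 0.018278792060364656
19.775 [ 0.5095 -0.0487  0.2798] [-0.22  0.94 -2.06] [-0.025  0.012 -0.005] 0.018278792060364656
[0.63217904 0.01926303 0.0825    ] [0.66076563 0.03490915 0.103     ]
```

View pics/l8A.png

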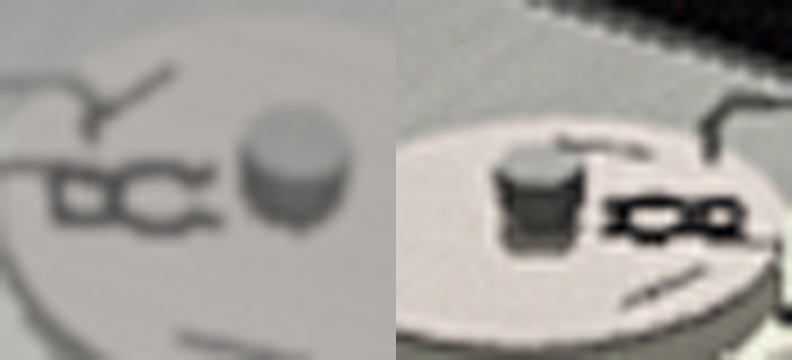

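Request:
step_arm(xyz=[[0, -0.05, 0], [0, -0.12, 0], [0, -0.12, 0]], rotation=[[0, 0, 0], [0, 0, 0], [0, 0, 0]])

```text
clock: 20.3
tcp_pos: [0.51, -0.0485, 0.3171]
orientation: [-1.412, 0.814, -0.824]
contact_force: [-0.1, 1.3, -1.3]
grip_width: 0.0185
```

Run:
```python
from h import *
print(r.get_obs()['tcp_pos'],delta([.4918,.236,.31],down(-105.3)))
```

```text
[ 0.50995553 -0.04852432  0.31706564] (array([-0.8537,  0.0192,  0.4178]), array([-0.0028,  0.5004,  0.0032]))
```

Request:
step_arm(xyz=[[-0.12, 0, 0.06], [-0.24, 0, 0.12], [-0.36, 0, 0.18], [-0.48, 0, 0.24], [-0.6, 0.01, 0.3], [-0.72, 0.02, 0.35], [-0.82, 0.02, 0.4], [-0.854, 0.02, 0.418], [-0.854, 0.02, 0.418], [-0.854, 0.02, 0.418]], rotation=[[0, 0.07, 0], [0, 0.14, 0], [0, 0.21, 0], [0, 0.28, 0], [0, 0.35, 0], [0, 0.42, 0], [0, 0.5, 0], [-0.003, 0.5, 0.003], [-0.003, 0.5, 0.003], [-0.003, 0.5, 0.003]])

```text
clock: 21.55
tcp_pos: [0.4922, 0.2343, 0.3095]
orientation: [-1.072, 1.403, -1.405]
contact_force: [-0.5, -0.8, -1.6]
grip_width: 0.0182
```

```bash
python3 st.py
python3 - <<'E'
from h import *
for z in(.19,.1815): print(delta([.4918,.236,z],down(-105.3)))
E
```

```text
t 21.55 tcp [0.4922 0.2343 0.3095] f_tool [ 0.95  1.56 -0.26] pitch -0.0002 yaw -15.32 tip [0.6086 0.2021 0.1302] grip 0.01815544261483767
(array([-0.0059,  0.3982, -0.0027]), array([ 0.0001, -0.0003,  0.0011]))
(array([-0.0059,  0.4265, -0.0027]), array([ 0.0001, -0.0003,  0.0011]))
```

Request:
step_arm(xyz=[[0, 0.1, 0], [0, 0.2, 0], [0, 0.3, 0], [0, 0.37, 0], [0, 0.4, 0], [0, 0.415, 0], [0, 0.42, 0], [0, 0.42, 0]], rotation=[[0, 0, 0], [0, 0, 0], [0, 0, 0], [0, 0, 0], [0, 0, 0], [0, 0, 0], [0, 0, 0], [0, 0, 0]])

```text
clock: 22.55
tcp_pos: [0.4924, 0.2342, 0.1841]
orientation: [-1.071, 1.403, -1.405]
contact_force: [0.5, -0.4, -2.2]
grip_width: 0.0181
```

Request:
step_arm(xyz=[[0, 0.006, 0], [0, 0.012, 0], [0, 0.014, 0], [0, 0.014, 0]], rotation=[[0, 0, 0], [0, 0, 0], [0, 0, 0], [0, 0, 0]])

```text
clock: 23.05
tcp_pos: [0.4924, 0.2342, 0.1798]
orientation: [-1.071, 1.403, -1.405]
contact_force: [-0.2, -0.4, -1.7]
grip_width: 0.0177
```

Request:
step_arm(xyz=[[0, 0.002, 0], [0, 0.004, 0], [0, 0.004, 0]], rotation=[[0, 0, 0], [0, 0, 0], [0, 0, 0]])

```text
clock: 23.42
tcp_pos: [0.4924, 0.2342, 0.1792]
orientation: [-1.071, 1.402, -1.405]
contact_force: [-2.0, -1.2, 6.3]
grip_width: 0.0182
```

Request:
step_arm(xyz=[[0, 0.0015, 0], [0, 0.0015, 0]], rotation=[[0, 0, 0], [0, 0, 0]])

```text
clock: 23.68
tcp_pos: [0.4923, 0.2343, 0.1792]
orientation: [-1.071, 1.402, -1.405]
contact_force: [-2.8, -1.3, 6.0]
grip_width: 0.0181
```

On the worktop (6 N). Open, then rise.

Request:
step_arm(xyz=[[0, -0.003, 0], [0, -0.003, 0], [0, -0.003, 0], [0, -0.003, 0], [0, -0.003, 0], [0, -0.003, 0], [0, -0.003, 0], [0, -0.003, 0]], rotation=[[0, 0, 0], [0, 0, 0], [0, 0, 0], [0, 0, 0], [0, 0, 0], [0, 0, 0], [0, 0, 0], [0, 0, 0]], grip=0)

```text
clock: 24.68
tcp_pos: [0.4924, 0.2343, 0.1801]
orientation: [-1.071, 1.402, -1.405]
contact_force: [0.5, -0.4, 0.7]
grip_width: 0.0852
```

Request:
step_arm(xyz=[[0, -0.05, 0], [0, -0.15, 0], [0, -0.3, 0], [0, -0.45, 0], [0, -0.6, 0], [0, -0.6, 0], [0, -0.6, 0]], rotation=[[0, 0, 0], [0, 0, 0], [0, 0, 0], [0, 0, 0], [0, 0, 0], [0, 0, 0], [0, 0, 0]])

```text
clock: 25.55
tcp_pos: [0.4919, 0.2343, 0.3604]
orientation: [-1.071, 1.402, -1.405]
contact_force: [-0.3, -0.6, -0.6]
grip_width: 0.0856
```

```bash
python3 look.py l9
```

```text
25.55 [0.4919 0.2343 0.3604] [-0.27 -0.62 -0.6 ] [-0.039  0.021  0.026] 0.08560600771137696
```

View pics/l9scene.png

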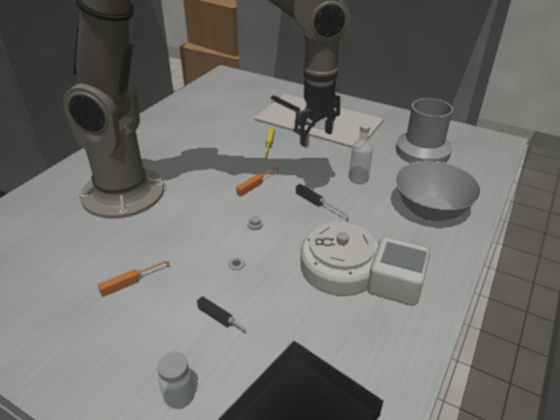

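View pics/l9wrist.png

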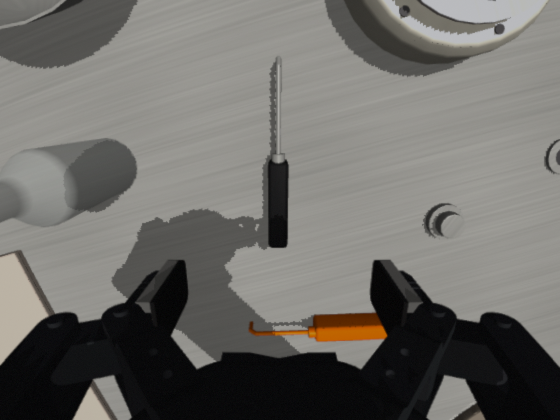

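View pics/l9A.png

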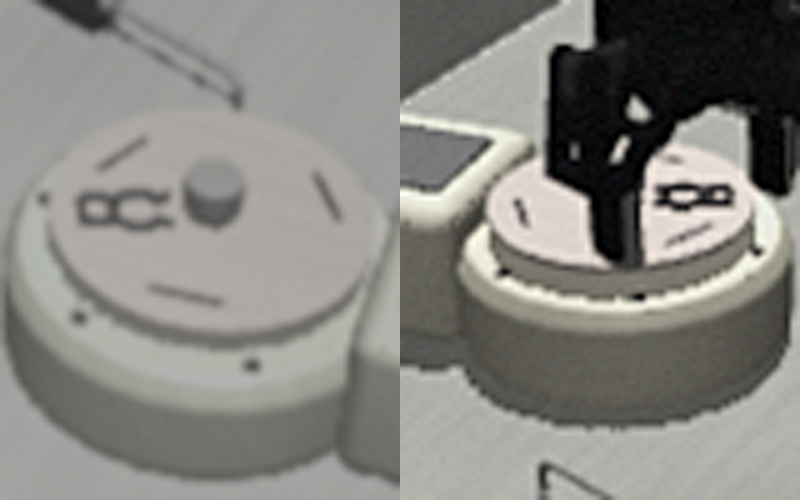

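The pick lies on the worktop at scene (296–348, 186–219). The clip lies flat on the disc, clear of the spindle, at crop (125, 210), and the arm touches nothing. I'm handing the job in.

```bash
python3 -c "
from h import *
print(np.abs(r.get_obs()['qvel']).max()); print(r.hand_in())"
```

```text
0.005610471423620502
the job is handed in; nothing more can be done
None
```

The clip is off the spindle and lying flat on the disc, and the hooked pick is back on the worktop where it started. I handed the job in at about 25.6 s; no verdict was reported.

**What I did:** I gripped the black hooked pick at its balance point and lowered the hook into the clip's eye until it touched the disc. I then pulled along the clip's -x; the measured force peaked at about 9 N before the clip jumped out. I drew the clip further out, lifted the hook free and laid the pick down.

**Last checks:**
- **Clip:** the ring centre is about 33 mm from the spindle axis, against the required 24 to 75 mm. That figure comes from the scene camera just after I lifted the hook out; the final picture shows the clip still in that place.
- **Bystanders:** the straight pick, cap, washer and bottle look unmoved in the final picture; I did not measure them.
- **Arm:** it stands clear above the table with the gripper open, touching nothing.
- **Forces:** I read about 2 to 4 N on the disc and 9 N on the clip. I read forces only at the end of each move, so short peaks between readings, such as at the jump, were not seen.

**Disagreements between measurements:**
- **Hook length:** my estimates ranged from 118 to 122 mm ahead of the grip. I took about 120.5 mm and checked it against the eye in the pictures.
- **Disc height:** contact with the disc came about 0.7 mm lower than the gripping height predicted.

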